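# Search the flip-top tubs for the bicycle lock key

## Robot

A 6-joint arm with a two-finger parallel gripper is mounted at the origin on the work surface. World frame = base frame: x ahead of the robot, y to its left, z up, the work surface at z = 0. Lengths are in m, angles in rad, forces in N, time in s.
With the tool pointing down it reaches from about 0.3 to 0.875 m from the base axis. Payload 6.4 kg.
Tool frame: the origin (TCP) lies between the finger pads; the fingertips stand ctrl.tips_ahead ahead of it and the grasp point (between the pads) lies 2 mm behind it (ctrl.tips_ahead is the distance from the TCP to the fingertips, in m); z points along the fingers, y is the direction in which the jaws open and shut (so a half turn about z gives the same grasp; the last joint's range is limited). The gripper opens to 88 mm and grips with 3 to 60 N. Pads are 18 mm wide; open, the fingers measure 123 mm over their backs; the gripper's body (75 mm by 187 mm) begins 45 mm behind the grasp point.
Start: joints at [0.961, 0.181, 1.607, -0, 1.354, -0.206], TCP at [0.226, 0.529, 0.256] pointing down, gripper open.
Joint ranges: [-2.99, 2.99], [-0.89, 2.07], [0.3, 2.58], [-1.14, 4.28], [0, 2.63], [-3.12, 3.12]. Speed limits (rad/s): [2.57, 2.57, 3.01, 3.14, 3.14, 3.14].

## Interface

Orientations are given as a unit quaternion [w, x, y, z].
In Python, from plant import ctrl, vision gives the robot as it stands.
- The arm moves only by the tool apply_moves, never from a script. Its arguments are lists of equal length, an entry for each row: "linear": the shift along the tool's x, y, z in m, a list of three; "angular": the turn, a rotation vector about the tool's x, y, z in rad, a list of three. In form: {"linear": [[dx, dy, dz], ...], "angular": [[wx, wy, wz], ...]}. A call has 1 to 8 rows; each row is the pose to reach, as a shift and turn from the pose commanded when the call began, along the tool's axes at that moment; what a row does not reach only later rows make up. A row lasts 1/10 s, in which the tool goes at most 50 mm and 8.59 degrees, less where a joint would pass 70% of its speed; a pose out of reach is approached as far as the arm can. A call with a gripper value outside its range is refused whole. "grip" is the gripper command: -1 is shut, 1 is fully open, values between are in proportion, set as the call begins (left out, the last holds). The fingers move at their own pace and stop on an object; "squeeze" is the grip in N (left out, the last holds). Time passes only in rows, so rows that repeat a pose let the fingers close. It gives the time, the measured TCP pose, the force and the opening at its end, in the units of the state.
- ctrl.get_state(): the state, without advancing time (a new reading comes with each control period).
- vision.get_image(name): name is "side" or "top" or "wrist"; returns the picture (420x560x3 uint8, blue, green, red); there is no depth.
- vision.get_calibration(name): a dict with "intrinsics" (3x3 intrinsics, pixels), "dist_coeffs" ([k1, k2, p1, p2, k3] as OpenCV has them; the pictures are not rectified), "eye" and "orientation" of the camera in the world. Camera axes: x right, y down, z forward; pixel columns grow to the right and rows downward; lengths in m; the calibration is good to about 2 mm. A picture is of the moment at which its call begins: read the wrist's pose just before it. get_calibration takes no time and is no camera call; for the wrist camera it gives the pose at the moment of the call.
- ctrl.job_done(): hands the job in, once; it reports no verdict.
The state is a dict: "time_s": time; "joint_positions": joint angles; "dq": joint speeds; "effort": joint torques, N m; "eef_pos": TCP position; "tool_rot": TCP orientation; "force": force on the tool from outside, world axes, zero at the start; "moment": the same for the moment, N m; "grip_width": finger opening in m.
Only numpy, scipy, OpenCV 4.12 (cv2) and the standard library are available. Lean on these libraries where they do the work, as an engineer would, in place of code of your own. Each camera call takes 0.05 s, during which the arm holds its last target. There are 200 camera calls.

## Task

The bicycle lock key is in one of the four identical tubs. Starting with the tub nearest the mailbox and working along the row, flip the lids open one at a time and leave each standing upright, going only as far as the tub that holds the key and leaving the rest shut. Then lift the key out and lay it in the round dish without dropping it, disturbing nothing else.

Things in the scene. Friction and masses are not known exactly. Their poses are not given: they have to be found in the camera images.
- tub_a: one of four identical grey open-topped tubs with blue hinged lids, fixed to the ledge in a row roughly along y (tub order along the row changes). 104 (its x) x 90 (its y) x 46 mm high, walls and floor 3 mm. Origin: centre of its underside; its +x points away from the robot (towards the hinge), its z up; yaw within 0.2 rad.
- lid_a (a joint): lid of tub_a, rad: 0 shut, 1.57 upright, stop at 2.0. Hinge line: along the tub's y, at tub x = +52 mm, z = 48.5 mm. Lid 104 x 86 x 5 mm, 50 g; a stiff hinge (0.08 N m) so it stays where it is left. The pull swings up and away from the robot.
- pull_a (a point): centre of the yellow pull bar of lid_a: a 12 mm diameter bar, 18 mm long along the tub's y, held by an 8 mm wide neck 20 mm beyond the lid's front edge; shut, it is at tub x = -72 mm, z = 49 mm, free all round and below. It is 124 mm from the hinge line and swings with the lid. It can be pinched by its two ends (18 mm, along y), and turns between the fingers.
- tub_b: one of four identical grey open-topped tubs with blue hinged lids, fixed to the ledge in a row roughly along y (tub order along the row changes). 104 (its x) x 90 (its y) x 46 mm high, walls and floor 3 mm. Origin: centre of its underside; its +x points away from the robot (towards the hinge), its z up; yaw within 0.2 rad.
- lid_b (a joint): lid of tub_b, rad: 0 shut, 1.57 upright, stop at 2.0. Hinge line: along the tub's y, at tub x = +52 mm, z = 48.5 mm. Lid 104 x 86 x 5 mm, 50 g; a stiff hinge (0.08 N m) so it stays where it is left. The pull swings up and away from the robot.
- pull_b (a point): centre of the yellow pull bar of lid_b: a 12 mm diameter bar, 18 mm long along the tub's y, held by an 8 mm wide neck 20 mm beyond the lid's front edge; shut, it is at tub x = -72 mm, z = 49 mm, free all round and below. It is 124 mm from the hinge line and swings with the lid. It can be pinched by its two ends (18 mm, along y), and turns between the fingers.
- tub_c: one of four identical grey open-topped tubs with blue hinged lids, fixed to the ledge in a row roughly along y (tub order along the row changes). 104 (its x) x 90 (its y) x 46 mm high, walls and floor 3 mm. Origin: centre of its underside; its +x points away from the robot (towards the hinge), its z up; yaw within 0.2 rad.
- lid_c (a joint): lid of tub_c, rad: 0 shut, 1.57 upright, stop at 2.0. Hinge line: along the tub's y, at tub x = +52 mm, z = 48.5 mm. Lid 104 x 86 x 5 mm, 50 g; a stiff hinge (0.08 N m) so it stays where it is left. The pull swings up and away from the robot.
- pull_c (a point): centre of the yellow pull bar of lid_c: a 12 mm diameter bar, 18 mm long along the tub's y, held by an 8 mm wide neck 20 mm beyond the lid's front edge; shut, it is at tub x = -72 mm, z = 49 mm, free all round and below. It is 124 mm from the hinge line and swings with the lid. It can be pinched by its two ends (18 mm, along y), and turns between the fingers.
- tub_d: one of four identical grey open-topped tubs with blue hinged lids, fixed to the ledge in a row roughly along y (tub order along the row changes). 104 (its x) x 90 (its y) x 46 mm high, walls and floor 3 mm. Origin: centre of its underside; its +x points away from the robot (towards the hinge), its z up; yaw within 0.2 rad.
- lid_d (a joint): lid of tub_d, rad: 0 shut, 1.57 upright, stop at 2.0. Hinge line: along the tub's y, at tub x = +52 mm, z = 48.5 mm. Lid 104 x 86 x 5 mm, 50 g; a stiff hinge (0.08 N m) so it stays where it is left. The pull swings up and away from the robot.
- pull_d (a point): centre of the yellow pull bar of lid_d: a 12 mm diameter bar, 18 mm long along the tub's y, held by an 8 mm wide neck 20 mm beyond the lid's front edge; shut, it is at tub x = -72 mm, z = 49 mm, free all round and below. It is 124 mm from the hinge line and swings with the lid. It can be pinched by its two ends (18 mm, along y), and turns between the fingers.
- key: silver bicycle lock key, 30 g, lying flat in one of the tubs under its lid, 60 mm long. Origin: centre of its underside; its +x points along the blade. Bow (head): 24 x 18 x 12 mm centred at key x = -17 mm, from z = 0 to 12 mm; blade 36 x 8 x 5 mm from x = -5 to 31 mm. In the tub its bow is on the robot's side, yaw within 0.35 rad of the tub's; its origin is within 12 mm of the tub's centre.
- dish: shallow round wooden dish fixed to the ledge at the end of the row away from the mailbox; rim radius 50 mm, height 16 mm, floor 4 mm thick and 36 mm in radius. Origin: centre of its underside.
- mailbox: grey mailbox pillar, 240 (x) x 50 (y) x 210 mm high with a steel flap facing the tubs (-y), fixed at the +y end of the row (the robot's left). Origin: underside, middle of the face with the flap. The tub with the largest y is nearest to it.
- whistle: orange whistle, 50 x 16 x 20 mm, standing between two tubs; origin at its underside
- mint_tin: green tin with a white stripe, 50 x 18 x 34 mm, between two tubs; origin at its underside
- lighter: red lighter lying down, 72 x 20 x 12 mm, between two tubs; origin at its underside
- comb: grey plastic comb, 140 mm long (its y), 30 mm wide, 5 mm thick, lying along the robot's side of the row, partly below the pulls; origin at its underside
- compact: round closed mirror compact, 70 mm diameter, 12 mm high, between the row and the mailbox; origin at its underside
- phone_stand: black silicone phone stand, base 85 x 75 mm, about 100 mm high, behind the row; origin at its underside
- gel_bottle: clear bottle with a cap, 48 mm diameter, 130 mm high, behind the row; origin at its underside
- token: silver disc, 26 mm diameter, 6 mm thick, lying in a tub without the key; origin at its underside
- clipper: silver nail clipper, 52 x 13 x 10 mm, lying in a tub without the key; origin at its underside

How it is judged:
On the way, in this order (a step that is already met when the one before it is completed fails the run):
1. the lid of the tub that holds the key stands open (past 1.0 rad) (value of joint lid_a above 1 rad), for 0.2 s.
2. the key has been lifted out, above the tubs (height (world z) of key above 0.07 m), for 0.1 s.
At the end, for the whole second after the job is handed in: the key lies at rest in the dish, right way up within 0.35 rad, its origin within 30 mm of the dish's centre and less than 16 mm above its underside; the lids of the key's tub and of every tub nearer the mailbox stand open past 1.0 rad, and the other lids are shut (under 0.1 rad) (horizontal distance between key and dish below 0.03 m and z of key in the frame of dish below 0.016 m and angle between key's own z axis and vertical below 0.35 rad and linear speed of key below 0.02 m/s and value of joint lid_a above 1 rad and ((y of tub_b in the frame of tub_a above 0 m and value of joint lid_b above 1 rad) or (y of tub_a in the frame of tub_b above 0 m and value of joint lid_b below 0.1 rad)) and ((y of tub_c in the frame of tub_a above 0 m and value of joint lid_c above 1 rad) or (y of tub_a in the frame of tub_c above 0 m and value of joint lid_c below 0.1 rad)) and ((y of tub_d in the frame of tub_a above 0 m and value of joint lid_d above 1 rad) or (y of tub_a in the frame of tub_d above 0 m and value of joint lid_d below 0.1 rad))); the robot touches nothing.
It fails at once if a lid is raised (past 0.2 rad) while a tub nearer the mailbox is not open (1.0 rad), so lids go in order and none is skipped ((y of tub_a in the frame of tub_b above 0 m and value of joint lid_b above 0.2 rad and value of joint lid_a below 1 rad) or (y of tub_a in the frame of tub_c above 0 m and value of joint lid_c above 0.2 rad and value of joint lid_a below 1 rad) or (y of tub_a in the frame of tub_d above 0 m and value of joint lid_d above 0.2 rad and value of joint lid_a below 1 rad) or (y of tub_b in the frame of tub_a above 0 m and value of joint lid_a above 0.2 rad and value of joint lid_b below 1 rad) or (y of tub_b in the frame of tub_c above 0 m and value of joint lid_c above 0.2 rad and value of joint lid_b below 1 rad) or (y of tub_b in the frame of tub_d above 0 m and value of joint lid_d above 0.2 rad and value of joint lid_b below 1 rad) or (y of tub_c in the frame of tub_a above 0 m and value of joint lid_a above 0.2 rad and value of joint lid_c below 1 rad) or (y of tub_c in the frame of tub_b above 0 m and value of joint lid_b above 0.2 rad and value of joint lid_c below 1 rad) or (y of tub_c in the frame of tub_d above 0 m and value of joint lid_d above 0.2 rad and value of joint lid_c below 1 rad) or (y of tub_d in the frame of tub_a above 0 m and value of joint lid_a above 0.2 rad and value of joint lid_d below 1 rad) or (y of tub_d in the frame of tub_b above 0 m and value of joint lid_b above 0.2 rad and value of joint lid_d below 1 rad) or (y of tub_d in the frame of tub_c above 0 m and value of joint lid_c above 0.2 rad and value of joint lid_d below 1 rad)).
It fails at once if a lid beyond the key's tub is raised past 0.2 rad ((y of tub_a in the frame of tub_b above 0 m and value of joint lid_b above 0.2 rad) or (y of tub_a in the frame of tub_c above 0 m and value of joint lid_c above 0.2 rad) or (y of tub_a in the frame of tub_d above 0 m and value of joint lid_d above 0.2 rad)).
It fails at once if the key is let go above the tubs (dropped or thrown) (height (world z) of key above 0.065 m and contact force between the fingers and key below 0.01 N).
It fails at once if another thing is moved by more than 20 mm or tipped over (distance of any of whistle, mint_tin, lighter, comb, compact, phone_stand, gel_bottle, token, clipper from where it was at the start of the episode above 0.02 m or angle between any of whistle, mint_tin, lighter, comb, compact, phone_stand, gel_bottle, token, clipper's own z axis and vertical above 0.5 rad).
It also fails if it takes over 72 s, if anything falls off the work surface, if the arm or the gripper's body presses on something with over 40 N, if the wrist force passes 120 N, or if a joint passes its speed limit or range.

## Working session

There is one attempt and no reset: what is moved stays moved. The work goes in short steps, Python scripts to look and compute and a tool call to move; the robot and the scene stay as the last step left them, time stands still between calls to the robot, and variables do not carry over. Pictures are saved under pics/ and viewed, about 8 in all and at most 12, crops included, and the job is handed in when it is done.

Besides the shell and the picture viewer there is one more tool, called by a JSON object that holds its "method" and its "body". apply_moves: Moves the arm, as the interface text tells. Its arguments: {"type":"object","properties":{"linear":{"type":"array"},"angular":{"type":"array"},"grip":{"type":"number"},"squeeze":{"type":"number"}},"required":["linear","angular"]}

```bash
ls; mkdir -p pics; python3 - <<'E'
from plant import ctrl, vision
import cv2
print(ctrl.get_state(), ctrl.tips_ahead)
for n in ("top","side"):
    c=vision.get_calibration(n); print(n,c)
    cv2.imwrite(f"pics/{n}0.png",vision.get_image(n))
print(vision.get_calibration("wrist"))
E
```

```text
pics
{'time_s': 0.0, 'joint_positions': array([ 9.60666754e-01,  1.81556005e-01,  1.60796824e+00, -1.68254065e-05,
        1.35382855e+00, -2.06267874e-01]), 'dq': array([0.00093042, 0.00011662, 0.00023108, 0.00223156, 0.00182171,
       0.00171397]), 'effort': array([-8.66958417e-04, -4.33882570e+01, -3.41841638e+01,  7.02421716e-02,
        3.86335852e-02, -1.56703200e-04]), 'eef_pos': array([0.22563688, 0.5283336 , 0.25482093]), 'tool_rot': array([-3.41811254e-04,  2.00559461e-01,  9.79681136e-01, -8.11022979e-04]), 'force': array([-0.45076124, -0.72913632, -0.16839168]), 'moment': array([-0.01575294, -0.04213131,  0.02619076]), 'grip_width': 0.08828401578496525} 0.017
top {'intrinsics': array([[396.80604557,   0.        , 284.14442115],
       [  0.        , 396.80604557, 206.30569868],
       [  0.        ,   0.        ,   1.        ]]), 'dist_coeffs': array([-0.03851039,  0.        ,  0.        ,  0.        ,  0.        ]), 'eye': array([0.51695841, 0.0900256 , 1.10036326]), 'orientation': array([-0.02298525,  0.70755616, -0.70575193,  0.02738912])}
side {'intrinsics': array([[381.18499601,   0.        , 280.89303629],
       [  0.        , 381.18499601, 208.84027589],
       [  0.        ,   0.        ,   1.        ]]), 'dist_coeffs': array([-0.05824542,  0.        ,  0.        ,  0.        ,  0.        ]), 'eye': array([ 0.04772278, -0.68928722,  0.70946383]), 'orientation': array([-0.44296737,  0.84115491, -0.27198587,  0.14920459])}
{'intrinsics': array([[341.50495271,   0.        , 276.06379395],
       [  0.        , 341.50495271, 202.03625315],
       [  0.        ,   0.        ,   1.        ]]), 'dist_coeffs': array([-0.07523845,  0.        ,  0.        ,  0.        ,  0.        ]), 'eye': array([0.16602041, 0.5546042 , 0.38406534]), 'orientation': array([0.10810317, 0.82735801, 0.54670584, 0.07003681])}
```

View pics/top0.png

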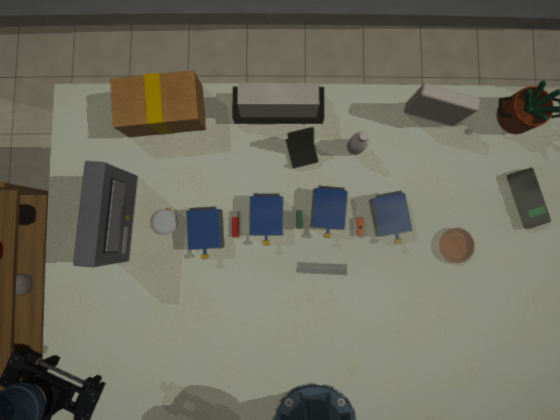

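The top view shows four blue lids with yellow pulls at about (205,254), (266,241), (328,233) and (397,239). The mailbox is on the left (+y) and the dish is at (457,245). The lighter, tin and whistle sit between the tubs, and the comb is at (322,268).

```bash
cat > h.py <<'E'
import numpy as np, cv2
from scipy.spatial.transform import Rotation as R
from plant import ctrl, vision
def rot(q): return R.from_quat(np.r_[q[1:],q[0]])
def ray(c,uv):
    p=cv2.undistortPoints(np.array(uv,float).reshape(-1,1,2),c["intrinsics"],c["dist_coeffs"]).reshape(-1,2)
    return rot(c["orientation"]).apply(np.c_[p,np.ones(len(p))])
def plane(c,uv,z):
    d=ray(c,uv); return c["eye"]+d*((z-c["eye"][2])/d[:,2])[:,None]
def proj(c,P):
    r=rot(c["orientation"]).inv(); rv=r.as_rotvec(); t=-r.apply(c["eye"])
    return cv2.projectPoints(np.array(P,float).reshape(-1,1,3),rv,t,c["intrinsics"],c["dist_coeffs"])[0].reshape(-1,2)
def tri(c1,p1,c2,p2):
    d1=ray(c1,[p1])[0];d2=ray(c2,[p2])[0]
    s=np.linalg.lstsq(np.c_[d1,-d2],c2["eye"]-c1["eye"],rcond=None)[0]
    a=c1["eye"]+s[0]*d1;b=c2["eye"]+s[1]*d2
    return (a+b)/2,np.linalg.norm(a-b)
def blobs(im,lo,hi,amin):
    m=cv2.inRange(cv2.cvtColor(im,cv2.COLOR_BGR2HSV),np.array(lo),np.array(hi))
    n,l,s,c=cv2.connectedComponentsWithStats(m)
    return [(c[i],s[i],(l==i)) for i in range(1,n) if s[i][4]>=amin]
BLUE=((100,120,40),(125,255,255)); YEL=((18,120,90),(32,255,255))
def totool(dw,q=None):  # world shift -> tool axes
    s=ctrl.get_state(); return rot(s["tool_rot"]).inv().apply(dw)
E
python3 - <<'E'
from h import *
ct=vision.get_calibration("top");cs=vision.get_calibration("side")
im=cv2.imread("pics/top0.png");sd=cv2.imread("pics/side0.png")
for c,s,m in blobs(im,*BLUE,300):
    r=cv2.minAreaRect(np.argwhere(m)[:,::-1].astype(np.float32)); b=plane(ct,cv2.boxPoints(r),0.051)
    e=b-np.roll(b,1,0); L=np.linalg.norm(e,axis=1); k=np.argmax(L); yaw=np.arctan2(e[k,1],e[k,0]); yaw=(yaw+np.pi/2)%np.pi-np.pi/2
    print("lid",c,b.mean(0).round(4),L[:2].round(4),"yaw",yaw.round(3))
ty=[(c,plane(ct,[c],0.05)[0]) for c,s,m in blobs(im,*YEL,8) if c[1]>200]
sy=[c for c,s,m in blobs(sd,*YEL,8)]
for c,p in ty:
    q=proj(cs,[p])[0]; n=min(sy,key=lambda a:np.linalg.norm(a-q)); print("pull",c,p.round(4),"side pred",q.round(1),"found",n.round(1),[x if np.isscalar(x) else x.round(4) for x in tri(ct,c,cs,n)])
hsv=cv2.cvtColor(im,cv2.COLOR_BGR2HSV);print("dish hsv",hsv[245,457],hsv[245,445])
for c,s,m in blobs(im,(3,80,60),(20,255,255),300): print("brown",c,s, plane(ct,[c],0.012).round(4))
st=ctrl.get_state();print("tool R",rot(st["tool_rot"]).as_matrix().round(3).tolist())
E
```

```text
lid [328.41747573 196.12621359] [ 0.6157 -0.0383  0.051 ] [0.0454 0.08  ] yaw -1.567
lid [265.85425812 214.94468832] [0.5662 0.1315 0.051 ] [0.1006 0.0797] yaw 0.003
lid [203.20772532 228.83862661] [0.5261 0.2968 0.051 ] [0.111  0.0829] yaw 0.059
pull [327.31578947 235.        ] [ 0.5162 -0.0307  0.05  ] side pred [274.8 241.8] found [274.6 242.4] [array([ 0.516 , -0.0308,  0.0481]), np.float64(0.0004728725459158866)]
pull [265.60869565 242.43478261] [0.4963 0.1322 0.05  ] side pred [237.7 216. ] found [237.8 216.8] [array([0.4963, 0.1323, 0.0471]), np.float64(0.00014209719343258767)]
pull [397.57142857 240.85714286] [ 0.5009 -0.2174  0.05  ] side pred [314.8 284.5] found [315.1 285.5] [array([ 0.5011, -0.2183,  0.0474]), np.float64(0.0004233063442271463)]
pull [204.04166667 256.375     ] [0.4592 0.2941 0.05  ] side pred [202.1 196.2] found [202.4 196.9] [array([0.4595, 0.2945, 0.0469]), np.float64(0.0011579521489621363)]
dish hsv [ 13 106 111] [ 14 110 118]
brown [181.88096386  97.0346988 ] [ 160   70   46   60 2075] [[0.9024 0.372  0.012 ]]
brown [127.91964809 101.2340176 ] [ 110   75   37   56 1705] [[0.8906 0.5247 0.012 ]]
brown [525.11764706 109.89258312] [514  85  39  43 391] [[ 0.8729 -0.605   0.012 ]]
brown [  6.46369427 270.18641189] [   0  189   18  188 2355] [[0.4156 0.8502 0.012 ]]
brown [ 31.20634483 274.30868966] [  14  195   34  158 3625] [[0.405  0.7792 0.012 ]]
brown [455.75822928 245.09307605] [439 228  36  35 881] [[ 0.4887 -0.3905  0.012 ]]
tool R [[-0.92, 0.393, -0.001], [0.393, 0.92, -0.001], [0.0, -0.001, -1.0]]
```

View pics/side0.png

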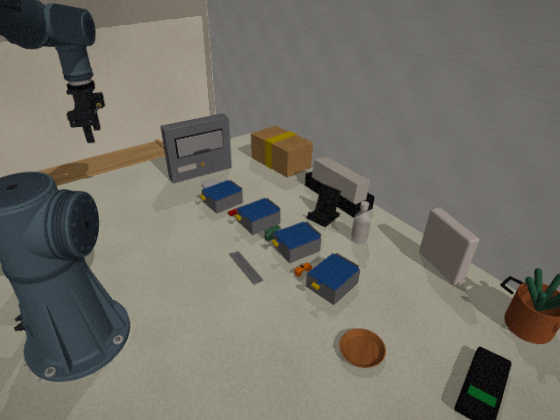

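The side view agrees: the pulls triangulate to z of about 0.047–0.048 (expected 0.049), with ray gaps around 1 mm or less. Next I'll refine the tub yaws and work out the first move.

```bash
cat >> h.py <<'E'
def mv(target,psi):
    s=ctrl.get_state(); r=rot(s["tool_rot"])
    Rt=R.from_matrix(np.array([[-np.cos(psi),-np.sin(psi),0],[-np.sin(psi),np.cos(psi),0],[0,0,-1.]]).T)
    l=r.inv().apply(np.array(target)-s["eef_pos"]); a=(r.inv()*Rt).as_rotvec()
    print("lin",l.round(4).tolist(),"ang",a.round(4).tolist())
E
python3 - <<'E'
from h import *
ct=vision.get_calibration("top");im=cv2.imread("pics/top0.png")
for c,s,m in blobs(im,(98,70,25),(130,255,255),500):
    if not 150<c[1]<260: continue
    m=cv2.morphologyEx(m.astype(np.uint8),cv2.MORPH_OPEN,np.ones((7,7)))
    q=np.argwhere(m)[:,::-1].astype(np.float32)
    b=plane(ct,cv2.boxPoints(cv2.minAreaRect(q)),0.051)
    e=b-np.roll(b,1,0); L=np.linalg.norm(e,axis=1); k=np.argmax(L); yaw=np.arctan2(e[k,1],e[k,0]); yaw=(yaw+np.pi/2)%np.pi-np.pi/2
    print("lid",c.round(1),b.mean(0).round(4),L[:2].round(4),"yaw",yaw.round(3))
mv([0.4595,0.2945,0.14],0.05)
E
```

```text
lid [329.1 208.2] [ 0.5881 -0.0358  0.051 ] [0.0836 0.1037] yaw -0.08
lid [387.3 207.4] [ 0.587  -0.2019  0.051 ] [0.0708 0.0802] yaw -1.403
lid [265.6 215.3] [0.5688 0.1329 0.051 ] [0.1007 0.0823] yaw 0.003
lid [203.5 228.9] [0.5322 0.2966 0.051 ] [0.1027 0.0859] yaw 0.064
lin [-0.307, -0.1231, 0.115] ang [-0.0014, -0.0006, -0.4538]
```

{"method": "apply_moves", "body": {"linear": [[-0.307,-0.123,0.115],[-0.307,-0.123,0.115],[-0.307,-0.123,0.115],[-0.307,-0.123,0.115],[-0.307,-0.123,0.115],[-0.307,-0.123,0.115],[-0.307,-0.123,0.115],[-0.307,-0.123,0.115]], "angular": [[0,0,-0.454],[0,0,-0.454],[0,0,-0.454],[0,0,-0.454],[0,0,-0.454],[0,0,-0.454],[0,0,-0.454],[0,0,-0.454]], "grip": 0, "squeeze": 15}}

```text
time_s: 0.9
eef_pos: [0.4617, 0.2913, 0.1386]
tool_rot: [-0.001, -0.023, 1.0, -0.001]
force: [0.8, 0.1, 0.2]
grip_width: 0.0442
```

{"method": "apply_moves", "body": {"linear": [[0,0,0],[0,0,0],[0,0,0]], "angular": [[0,0,0],[0,0,0],[0,0,0]]}}

```text
time_s: 1.2
eef_pos: [0.4591, 0.2964, 0.1412]
tool_rot: [0.0, -0.026, 1.0, 0.0]
force: [-0.0, -0.0, 0.8]
grip_width: 0.0444
```

```bash
python3 - <<'E'
from h import *
cw=vision.get_calibration("wrist");im=vision.get_image("wrist");cv2.imwrite("pics/w1.png",im)
ct=vision.get_calibration("top");t=cv2.imread("pics/top0.png")
for c,s,m in blobs(im,*YEL,30):
    print(c.round(1),s[4],plane(cw,[c],0.049).round(4),"tri",tri(cw,c,ct,(204.04,256.4)))
print(ctrl.get_state()["eef_pos"],ctrl.get_state()["time_s"])
mv([0.4595,0.2945,0.055],0.045)
E
```

```text
[269.2 212.2] 437 [[0.4599 0.292  0.049 ]] tri (array([0.45896651, 0.2927225 , 0.05368235]), np.float64(0.0015781770040079347))
[ 41.2 249. ] 320 [[0.4969 0.1278 0.049 ]] tri (array([0.44690129, 0.25294395, 0.20225719]), np.float64(0.04727891419462315))
[401.  281.5] 124 [[0.5074 0.3899 0.049 ]] tri (array([0.45262433, 0.30162405, 0.17484971]), np.float64(0.06756734312521535))
[136.7 313.6] 179 [[0.5447 0.1962 0.049 ]] tri (array([0.46052948, 0.26125384, 0.18252834]), np.float64(0.01840526817298281))
[415.3 313.1] 174 [[0.5333 0.4052 0.049 ]] tri (array([0.45265103, 0.29840475, 0.19275884]), np.float64(0.06879514540001364))
[527.6 346.8] 34 [[0.5632 0.5064 0.049 ]] tri (array([0.44140636, 0.28858293, 0.23739176]), np.float64(0.08208610514210617))
[0.45910216 0.29642348 0.1413216 ] 1.25
lin [-0.0002, -0.002, 0.0863] ang [0.0005, 0.0007, 0.0073]
```

View pics/w1.png

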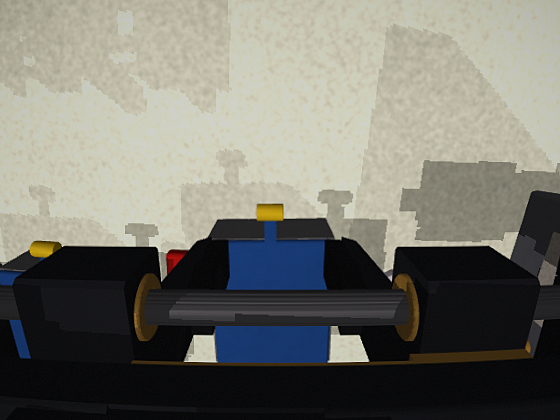

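The wrist view shows the first pull at (269,212), centred between the fingers and within 2 mm of the top view's estimate. Going down and pinching.

{"method": "apply_moves", "body": {"linear": [[0,-0.002,0.03],[0,-0.002,0.06],[0,-0.002,0.086],[0,-0.002,0.086],[0,-0.002,0.086]], "angular": [[0,0,0.007],[0,0,0.007],[0,0,0.007],[0,0,0.007],[0,0,0.007]]}}

```text
time_s: 1.75
eef_pos: [0.4595, 0.2939, 0.0553]
tool_rot: [-0.0, -0.022, 1.0, -0.0]
force: [-0.2, 0.3, 0.5]
grip_width: 0.0441
```

{"method": "apply_moves", "body": {"linear": [[0,0,0],[0,0,0],[0,0,0],[0,0,0],[0,0,0]], "angular": [[0,0,0],[0,0,0],[0,0,0],[0,0,0],[0,0,0]], "grip": -1, "squeeze": 15}}

```text
time_s: 2.25
eef_pos: [0.4607, 0.2925, 0.0556]
tool_rot: [0.001, -0.022, 1.0, -0.0]
force: [0.4, -5.2, 5.7]
grip_width: 0.0177
```

{"method": "apply_moves", "body": {"linear": [[-0.0006,0,-0.0124],[-0.0025,0,-0.0246],[-0.0055,0,-0.0366],[-0.0098,0,-0.0483],[-0.0152,0,-0.0594],[-0.0217,0,-0.07],[-0.0292,0,-0.0799],[-0.0376,0,-0.089]], "angular": [[0,0,0],[0,0,0],[0,0,0],[0,0,0],[0,0,0],[0,0,0],[0,0,0],[0,0,0]]}}

```text
time_s: 3.05
eef_pos: [0.4977, 0.2947, 0.1445]
tool_rot: [-0.001, -0.022, 1.0, -0.0]
force: [0.3, -3.8, -2.2]
grip_width: 0.0177
```

{"method": "apply_moves", "body": {"linear": [[-0.0093,0,-0.0082],[-0.0194,0,-0.0154],[-0.0301,0,-0.0216],[-0.0415,0,-0.0266],[-0.0532,0,-0.0305],[-0.0653,0,-0.0332],[-0.0776,0,-0.0347],[-0.0838,0,-0.035]], "angular": [[0,0,0],[0,0,0],[0,0,0],[0,0,0],[0,0,0],[0,0,0],[0,0,0],[0,0,0]]}}

```text
time_s: 3.85
eef_pos: [0.583, 0.2997, 0.1796]
tool_rot: [0.001, -0.022, 1.0, 0.001]
force: [-1.4, 3.0, 3.9]
grip_width: 0.018
```

{"method": "apply_moves", "body": {"linear": [[0,0,0],[0,0,0]], "angular": [[0,0,0],[0,0,0]]}}

```text
time_s: 4.05
eef_pos: [0.5819, 0.2995, 0.1796]
tool_rot: [0.001, -0.022, 1.0, 0.001]
force: [0.4, 5.8, 3.4]
grip_width: 0.0177
```

Now release, rise, and back off so the top camera can see into the tub.

{"method": "apply_moves", "body": {"linear": [[0,0,0],[0,0,0],[0,0,0],[0,0,0]], "angular": [[0,0,0],[0,0,0],[0,0,0],[0,0,0]], "grip": 0}}

```text
time_s: 4.45
eef_pos: [0.581, 0.2979, 0.1783]
tool_rot: [-0.0, -0.021, 1.0, -0.0]
force: [-0.3, 0.1, -0.1]
grip_width: 0.0436
```

{"method": "apply_moves", "body": {"linear": [[0,0,-0.03],[0,0,-0.05],[0.05,-0.04,-0.05],[0.1,-0.08,-0.05],[0.14,-0.12,-0.05],[0.18,-0.16,-0.05],[0.2,-0.16,-0.05],[0.2,-0.16,-0.05]], "angular": [[0,0,0],[0,0,0],[0,0,0],[0,0,0],[0,0,0],[0,0,0],[0,0,0],[0,0,0]]}}

```text
time_s: 5.25
eef_pos: [0.3839, 0.1281, 0.2274]
tool_rot: [-0.002, -0.021, 1.0, -0.0]
force: [-0.6, 0.3, -0.2]
grip_width: 0.0438
```

```bash
python3 - <<'E'
from h import *
t=vision.get_image("top");s=vision.get_image("side")
cv2.imwrite("pics/top1.png",t);cv2.imwrite("pics/side1.png",s)
a=cv2.resize(t[160:290,150:350],None,fx=3,fy=3,interpolation=cv2.INTER_CUBIC)[:,:400]
b=cv2.resize(s[130:260,170:303],None,fx=3,fy=3,interpolation=cv2.INTER_CUBIC)
cv2.imwrite("pics/v1.png",cv2.convertScaleAbs(np.hstack([a,b]),alpha=1.6))
ct=vision.get_calibration("top");cs=vision.get_calibration("side")
print(ctrl.get_state()["eef_pos"],ctrl.get_state()["time_s"])
for n,im,c0 in(("t",t,ct),("s",s,cs)):
    print(n,[(c.round(1).tolist(),int(st[4])) for c,st,m in blobs(im,*YEL,6) if st[4]<120])
mv([0.4963,0.131,0.14],0.005)
E
```

```text
[0.38792027 0.12922199 0.22911434] 5.35
t [([191.8, 208.0], 37), ([327.3, 235.0], 19), ([265.6, 242.4], 23), ([397.6, 240.9], 14)]
s [([230.9, 151.9], 16), ([109.5, 159.0], 6), ([117.0, 159.0], 7), ([87.4, 167.1], 7), ([76.9, 171.4], 8), ([237.8, 216.8], 25), ([274.7, 242.5], 32), ([315.1, 285.5], 42)]
lin [-0.1082, -0.0027, 0.0893] ang [-0.0001, 0.0017, 0.0366]
```

View pics/v1.png

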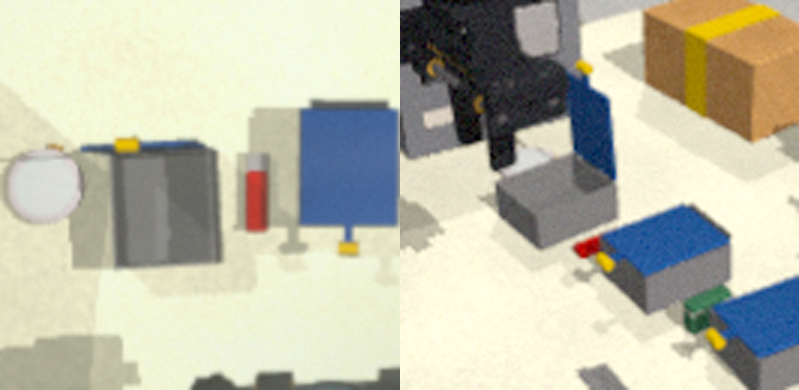

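The lid stands upright, as the top crop (125,145) and side crop (585,70) show. The tub floor has a faint light stripe near (160,190), so I'll stretch the contrast before deciding.

```bash
python3 - <<'E'
from h import *
ims=[cv2.imread("pics/top1.png")]+[vision.get_image("top") for _ in range(5)]
t=np.mean(ims[1:],axis=0)[200:256,180:230]
t=np.clip((t-30)*255/(130-30),0,255).astype(np.uint8)
cv2.imwrite("pics/v2.png",cv2.resize(t,None,fx=10,fy=10,interpolation=cv2.INTER_CUBIC))
E
```

```text
(no output)
```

View pics/v2.png

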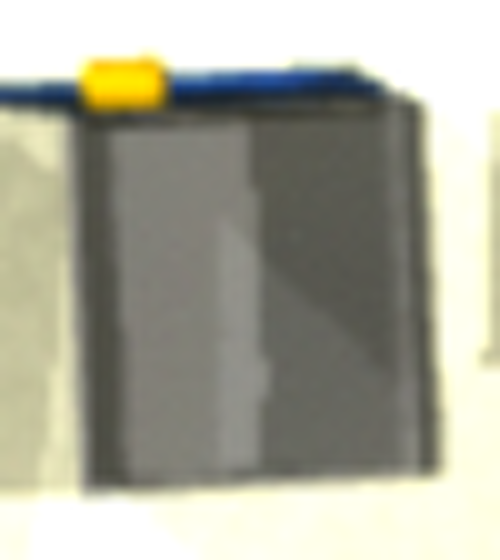

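Tub 1 holds only overlapping shadows, so it is empty. On to tub 2.

{"method": "apply_moves", "body": {"linear": [[-0.05,-0.002,0.03],[-0.1,-0.003,0.06],[-0.108,-0.003,0.09],[-0.108,-0.003,0.09],[-0.108,-0.003,0.09]], "angular": [[0,0,0.037],[0,0,0.037],[0,0,0.037],[0,0,0.037],[0,0,0.037]]}}

```text
time_s: 6.1
eef_pos: [0.4958, 0.1318, 0.1368]
tool_rot: [-0.002, -0.003, 1.0, -0.0]
force: [0.2, -0.1, -0.0]
grip_width: 0.0442
```

```bash
python3 - <<'E'
from h import *
cw=vision.get_calibration("wrist");im=vision.get_image("wrist");cv2.imwrite("pics/w2.png",im)
for c,s,m in blobs(im,*YEL,150):
    print(c.round(1),s[4],plane(cw,[c],0.049).round(4))
print(ctrl.get_state()["eef_pos"],ctrl.get_state()["time_s"])
mv([0.4965,0.131,0.055],0.005)
E
```

```text
[275.  215.8] 449 [[0.4971 0.1314 0.049 ]]
[ 40.  240.4] 389 [[ 0.5169 -0.0345  0.049 ]]
[137.3 314.1] 229 [[0.5736 0.0305 0.049 ]]
[414.9 313.4] 221 [[0.5714 0.2346 0.049 ]]
[0.4964121  0.13189913 0.13864324] 6.15
lin [-0.0002, -0.0009, 0.0836] ang [-0.0, -0.0011, 0.002]
```

The wrist camera puts the second pull at (0.497, 0.131), which matches.

{"method": "apply_moves", "body": {"linear": [[-0.001,-0.001,0.03],[-0.001,-0.001,0.06],[-0.001,-0.001,0.083],[-0.001,-0.001,0.083],[-0.001,-0.001,0.083]], "angular": [[0,0,0],[0,0,0],[0,0,0],[0,0,0],[0,0,0]]}}

```text
time_s: 6.65
eef_pos: [0.4983, 0.1308, 0.0579]
tool_rot: [0.001, -0.003, 1.0, 0.0]
force: [0.2, -0.5, -0.7]
grip_width: 0.0441
```

{"method": "apply_moves", "body": {"linear": [[0,0,0],[0,0,0],[0,0,0],[0,0,0],[0,0,0]], "angular": [[0,0,0],[0,0,0],[0,0,0],[0,0,0],[0,0,0]], "grip": -1}}

```text
time_s: 7.15
eef_pos: [0.4981, 0.1311, 0.0565]
tool_rot: [0.001, -0.003, 1.0, 0.001]
force: [-0.4, 4.2, 5.5]
grip_width: 0.0178
```

{"method": "apply_moves", "body": {"linear": [[-0.0006,0,-0.0124],[-0.0025,0,-0.0246],[-0.0055,0,-0.0366],[-0.0098,0,-0.0483],[-0.0152,0,-0.0594],[-0.0217,0,-0.07],[-0.0292,0,-0.0799],[-0.0376,0,-0.089]], "angular": [[0,0,0],[0,0,0],[0,0,0],[0,0,0],[0,0,0],[0,0,0],[0,0,0],[0,0,0]]}}

```text
time_s: 7.95
eef_pos: [0.5348, 0.1309, 0.1452]
tool_rot: [-0.001, -0.003, 1.0, 0.0]
force: [0.5, 4.2, -3.0]
grip_width: 0.0175
```

{"method": "apply_moves", "body": {"linear": [[-0.0093,0,-0.0082],[-0.0194,0,-0.0154],[-0.0301,0,-0.0216],[-0.0415,0,-0.0266],[-0.0532,0,-0.0305],[-0.0653,0,-0.0332],[-0.0776,0,-0.0347],[-0.0838,0,-0.035]], "angular": [[0,0,0],[0,0,0],[0,0,0],[0,0,0],[0,0,0],[0,0,0],[0,0,0],[0,0,0]]}}

```text
time_s: 8.75
eef_pos: [0.6201, 0.1308, 0.1806]
tool_rot: [0.0, -0.003, 1.0, -0.0]
force: [-1.6, 2.6, 4.2]
grip_width: 0.0174
```

{"method": "apply_moves", "body": {"linear": [[0,0,0],[0,0,0]], "angular": [[0,0,0],[0,0,0]]}}

```text
time_s: 8.95
eef_pos: [0.6194, 0.1309, 0.1805]
tool_rot: [0.001, -0.003, 1.0, -0.0]
force: [-0.2, 1.8, 5.6]
grip_width: 0.0178
```

{"method": "apply_moves", "body": {"linear": [[0,0,0],[0,0,0],[0,0,0],[0,0,0]], "angular": [[0,0,0],[0,0,0],[0,0,0],[0,0,0]], "grip": 0}}

```text
time_s: 9.35
eef_pos: [0.6185, 0.131, 0.1794]
tool_rot: [-0.0, -0.003, 1.0, -0.0]
force: [0.1, 0.2, -0.8]
grip_width: 0.0441
```

{"method": "apply_moves", "body": {"linear": [[0,0,-0.03],[0,0,-0.05],[0.05,-0.04,-0.05],[0.1,-0.08,-0.05],[0.14,-0.12,-0.05],[0.18,-0.16,-0.05],[0.2,-0.16,-0.05],[0.2,-0.16,-0.05]], "angular": [[0,0,0],[0,0,0],[0,0,0],[0,0,0],[0,0,0],[0,0,0],[0,0,0],[0,0,0]]}}

```text
time_s: 10.15
eef_pos: [0.416, -0.0313, 0.2289]
tool_rot: [-0.001, -0.002, 1.0, -0.0]
force: [1.0, 0.6, 0.2]
grip_width: 0.0443
```

```bash
python3 - <<'E'
from h import *
t=np.mean([vision.get_image("top") for _ in range(4)],axis=0);s=vision.get_image("side")
cv2.imwrite("pics/top2.png",t.astype(np.uint8));cv2.imwrite("pics/side2.png",s)
a=np.clip((t[180:250,180:300]-30)*255/130,0,255).astype(np.uint8)
a=cv2.resize(a,None,fx=6,fy=6,interpolation=cv2.INTER_CUBIC); cv2.imwrite("pics/v3.png",a)
print(ctrl.get_state()["eef_pos"],ctrl.get_state()["time_s"])
ct=vision.get_calibration("top");cs=vision.get_calibration("side")
print([(c.round(1).tolist(),int(st[4])) for c,st,m in blobs(t.astype(np.uint8),*YEL,6) if st[4]<120])
mv([0.516,-0.0325,0.14],-0.075)
E
```

```text
[ 0.42095101 -0.02973934  0.23015798] 10.4
[([263.9, 192.5], 29), ([191.8, 208.0], 39), ([126.7, 217.5], 6), ([327.2, 235.0], 20), ([397.6, 240.9], 14)]
lin [-0.0949, -0.0034, 0.0903] ang [-0.0001, 0.0012, 0.0818]
```

View pics/v3.png

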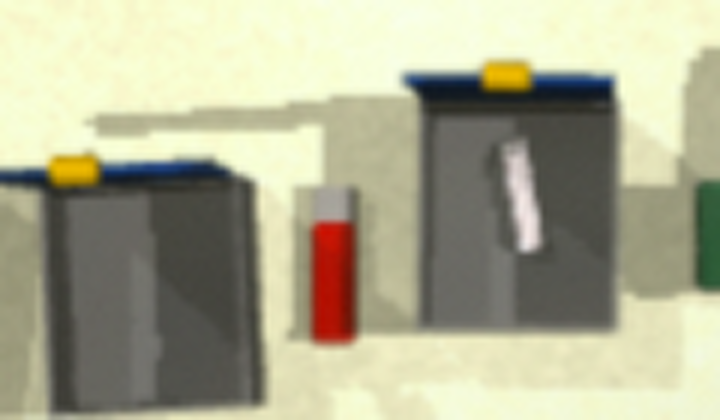

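Tub 2 holds a bright object about 18 px long and 5 px wide at pixel (267,213). I'll measure its width profile to tell the key from the clipper.

```bash
python3 - <<'E'
from h import *
ct=vision.get_calibration("top"); t=cv2.imread("pics/top2.png")
g=t[198:228,256:278].min(2).astype(float)
big=cv2.resize(g,None,fx=8,fy=8,interpolation=cv2.INTER_CUBIC)
m=(big>120).astype(np.uint8); n,l,s,c=cv2.connectedComponentsWithStats(m)
k=1+np.argmax(s[1:,4]); q=np.argwhere(l==k)[:,::-1]
P=plane(ct,(q+.5)/8-.5+[256,198],0.011)[:,:2]
u,sv,vt=np.linalg.svd(P-P.mean(0),full_matrices=False); d=vt[0]*np.sign(vt[0,0])
a=(P-P.mean(0))@d; w=(P-P.mean(0))@np.array([-d[1],d[0]])
print("len",np.ptp(a),"dir",d,"centre",P.mean(0),"yaw",np.arctan2(d[1],d[0]))
for x in np.arange(-.028,.029,.005):
    i=abs(a-x)<.001
    if i.any(): print(round(x,3),"width",np.ptp(w[i]).round(4))
print(np.percentile(g,[5,50,90,99]))
E
```

```text
len 0.043440329584854886 dir [0.98532346 0.17069762] centre [0.57502312 0.1310017 ] yaw 0.17153763629286706
-0.018 width 0.008
-0.013 width 0.0073
-0.008 width 0.0086
-0.003 width 0.0088
0.002 width 0.0077
0.007 width 0.0083
0.012 width 0.0076
0.017 width 0.0064
0.022 width 0.0055
[ 62.   72.  100.3 142. ]
```

The profile is ambiguous at this resolution, so I'll take a closer look with the wrist camera from above tub 2, clear of the standing lid.

{"method": "apply_moves", "body": {"linear": [[0,0.02,-0.03],[-0.03,0.06,-0.03],[-0.06,0.1,-0.03],[-0.1,0.13,-0.03],[-0.14,0.16,-0.03],[-0.179,0.161,-0.03],[-0.179,0.161,-0.03],[-0.179,0.161,-0.03]], "angular": [[0,0,0],[0,0,0],[0,0,0],[0,0,0],[0,0,0],[0,0,0],[0,0,0],[0,0,0]], "grip": 0}}

```text
time_s: 11.2
eef_pos: [0.5981, 0.1334, 0.258]
tool_rot: [-0.001, -0.004, 1.0, 0.0]
force: [-0.5, 0.7, -1.1]
grip_width: 0.0441
```

```bash
python3 - <<'E'
from h import *
cw=vision.get_calibration("wrist");im=vision.get_image("wrist");cv2.imwrite("pics/w3.png",im)
p=proj(cw,[[0.575,0.131,0.01]])[0];print(p,ctrl.get_state()["eef_pos"])
x,y=p.astype(int);c=im[max(0,y-70):y+70,max(0,x-90):x+90]
cv2.imwrite("pics/v4.png",cv2.resize(cv2.convertScaleAbs(c,alpha=1.5),None,fx=4,fy=4,interpolation=cv2.INTER_CUBIC))
E
```

```text
[273.94422244 151.95084229] [0.59745119 0.13302151 0.25857388]
```

View pics/v4.png

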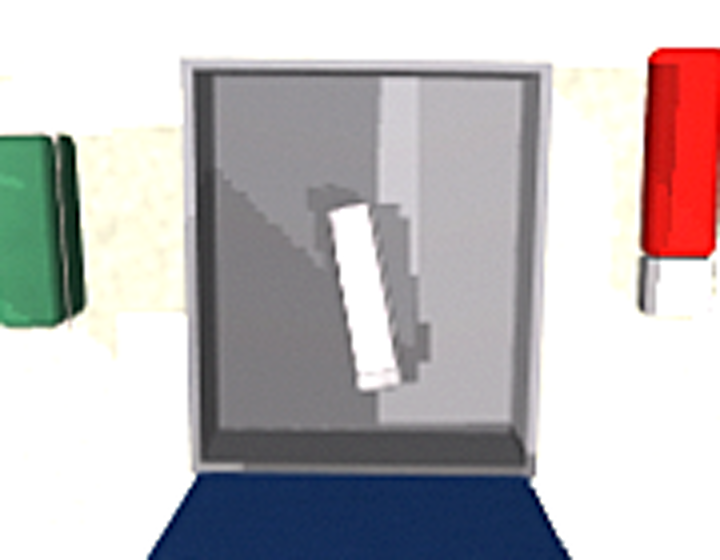

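The wrist view shows a uniform-width bar at crop (365,295), so it is the clipper and the key is further along. On to tub 3.

{"method": "apply_moves", "body": {"linear": [[0.04,-0.02,0],[0.08,-0.06,0],[0.1,-0.1,0.0],[0.1,-0.14,0.0],[0.09,-0.165,0.04],[0.082,-0.165,0.08],[0.082,-0.165,0.118],[0.082,-0.165,0.118]], "angular": [[0,0,0],[0,0,0],[0,0,0.08],[0,0,0.08],[0,0,0.08],[0,0,0.08],[0,0,0.08],[0,0,0.08]]}}

```text
time_s: 12.05
eef_pos: [0.5124, -0.0325, 0.1374]
tool_rot: [-0.005, 0.037, 0.999, 0.001]
force: [-1.0, 0.4, 0.0]
grip_width: 0.0443
```

{"method": "apply_moves", "body": {"linear": [[0,0,0],[0,0,0]], "angular": [[0,0,0],[0,0,0]]}}

```text
time_s: 12.25
eef_pos: [0.5181, -0.0335, 0.1444]
tool_rot: [0.002, 0.037, 0.999, -0.001]
force: [-0.1, 0.3, -0.0]
grip_width: 0.0439
```

```bash
python3 - <<'E'
from h import *
cw=vision.get_calibration("wrist");im=vision.get_image("wrist");cv2.imwrite("pics/w4.png",im)
for c,s,m in blobs(im,*YEL,150):
    print(c.round(1),s[4],plane(cw,[c],0.049).round(4))
print(ctrl.get_state()["eef_pos"],ctrl.get_state()["time_s"])
mv([0.5168,-0.0325,0.055],-0.075)
E
```

```text
[ 12.6 206.1] 353 [[ 0.5021 -0.222   0.049 ]]
[279.5 206.8] 428 [[ 0.5163 -0.0309  0.049 ]]
[411.1 302.5] 393 [[0.5983 0.0627 0.049 ]]
[137.8 312.4] 280 [[ 0.592  -0.1445  0.049 ]]
[ 0.51829308 -0.03355582  0.14446348] 12.3
lin [0.002, 0.001, 0.0895] ang [-0.001, 0.0045, 0.0017]
```

{"method": "apply_moves", "body": {"linear": [[0.002,0.0025,0.03],[0.002,0.0025,0.06],[0.002,0.0025,0.089],[0.002,0.0025,0.089],[0.002,0.0025,0.089]], "angular": [[0,0,0],[0,0,0],[0,0,0],[0,0,0],[0,0,0]]}}

```text
time_s: 12.8
eef_pos: [0.5159, -0.0308, 0.0542]
tool_rot: [0.001, 0.037, 0.999, -0.0]
force: [0.3, -0.5, 0.4]
grip_width: 0.0443
```

{"method": "apply_moves", "body": {"linear": [[0,0,0],[0,0,0],[0,0,0],[0,0,0],[0,0,0]], "angular": [[0,0,0],[0,0,0],[0,0,0],[0,0,0],[0,0,0]], "grip": -1}}

```text
time_s: 13.3
eef_pos: [0.5157, -0.031, 0.0535]
tool_rot: [0.001, 0.037, 0.999, -0.0]
force: [-0.4, 0.4, 4.7]
grip_width: 0.0174
```

{"method": "apply_moves", "body": {"linear": [[-0.0006,0,-0.0124],[-0.0025,0,-0.0246],[-0.0055,0,-0.0366],[-0.0098,0,-0.0483],[-0.0152,0,-0.0594],[-0.0217,0,-0.07],[-0.0292,0,-0.0799],[-0.0376,0,-0.089]], "angular": [[0,0,0],[0,0,0],[0,0,0],[0,0,0],[0,0,0],[0,0,0],[0,0,0],[0,0,0]]}}

```text
time_s: 14.1
eef_pos: [0.5526, -0.034, 0.1425]
tool_rot: [-0.001, 0.037, 0.999, -0.0]
force: [-0.3, -5.9, -2.6]
grip_width: 0.0175
```

{"method": "apply_moves", "body": {"linear": [[-0.0093,0,-0.0082],[-0.0194,0,-0.0154],[-0.0301,0,-0.0216],[-0.0415,0,-0.0266],[-0.0532,0,-0.0305],[-0.0653,0,-0.0332],[-0.0776,0,-0.0347],[-0.0838,0,-0.035]], "angular": [[0,0,0],[0,0,0],[0,0,0],[0,0,0],[0,0,0],[0,0,0],[0,0,0],[0,0,0]]}}

```text
time_s: 14.9
eef_pos: [0.6373, -0.0412, 0.1777]
tool_rot: [0.0, 0.037, 0.999, -0.001]
force: [-1.5, -7.4, 1.8]
grip_width: 0.0178
```

{"method": "apply_moves", "body": {"linear": [[0,0,0],[0,0,0]], "angular": [[0,0,0],[0,0,0]]}}

```text
time_s: 15.1
eef_pos: [0.6371, -0.0413, 0.1778]
tool_rot: [0.001, 0.037, 0.999, -0.001]
force: [0.5, -7.5, 1.6]
grip_width: 0.018
```

{"method": "apply_moves", "body": {"linear": [[0,0,0],[0,0,0],[0,0,0],[0,0,0]], "angular": [[0,0,0],[0,0,0],[0,0,0],[0,0,0]], "grip": 0}}

```text
time_s: 15.5
eef_pos: [0.6361, -0.0392, 0.1767]
tool_rot: [-0.0, 0.037, 0.999, 0.0]
force: [-0.8, 0.4, 0.6]
grip_width: 0.0436
```

{"method": "apply_moves", "body": {"linear": [[0,0,-0.03],[0,0,-0.06],[0.015,0,-0.08],[0.03,0,-0.08],[0.04,0,-0.08],[0.04,0,-0.08]], "angular": [[0,0,0],[0,0,0],[0,0,0],[0,0,0],[0,0,0],[0,0,0]]}}

```text
time_s: 16.1
eef_pos: [0.5951, -0.0363, 0.2564]
tool_rot: [-0.001, 0.037, 0.999, 0.0]
force: [0.5, -0.1, 0.2]
grip_width: 0.0444
```

```bash
python3 - <<'E'
from h import *
cw=vision.get_calibration("wrist");im=vision.get_image("wrist");cv2.imwrite("pics/w5.png",im)
p=proj(cw,[[0.588,-0.036,0.01]])[0];print(p,ctrl.get_state()["eef_pos"],ctrl.get_state()["time_s"])
x,y=p.astype(int);y0=max(0,y-70);x0=max(0,x-90);c=im[y0:y+70,x0:x+90];print("crop origin",x0,y0)
cv2.imwrite("pics/v5.png",cv2.resize(cv2.convertScaleAbs(c,alpha=1.0),None,fx=4,fy=4,interpolation=cv2.INTER_CUBIC))
E
```

```text
[275.69079691 166.20536233] [ 0.59571218 -0.03650172  0.25625854] 16.15
crop origin 185 96
```

View pics/v5.png

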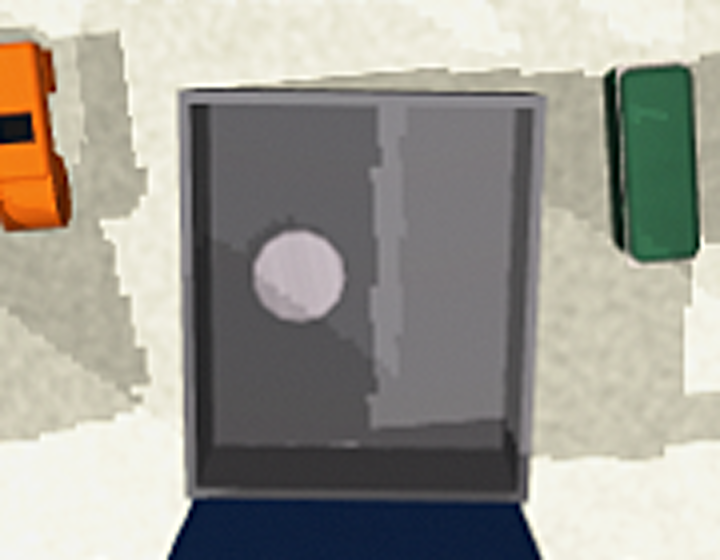

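Tub 3 holds the round token (crop 300,275), so the key is in tub 4.

```bash
python3 - <<'E'
from h import *
mv([0.5015,-0.219,0.14],0.168)
E
```

```text
lin [0.0804, -0.189, 0.1163] ang [0.0004, -0.0007, -0.2418]
```

{"method": "apply_moves", "body": {"linear": [[0.03,-0.03,0],[0.06,-0.07,0],[0.08,-0.11,0.0],[0.08,-0.15,0.03],[0.08,-0.189,0.06],[0.08,-0.189,0.09],[0.08,-0.189,0.116],[0.08,-0.189,0.116]], "angular": [[0,0,0],[0,0,-0.1],[0,0,-0.2],[0,0,-0.242],[0,0,-0.242],[0,0,-0.242],[0,0,-0.242],[0,0,-0.242]]}}

```text
time_s: 16.95
eef_pos: [0.5001, -0.2182, 0.1362]
tool_rot: [-0.003, -0.083, 0.997, 0.003]
force: [-0.3, -0.2, -0.6]
grip_width: 0.0442
```

{"method": "apply_moves", "body": {"linear": [[0,0,0],[0,0,0]], "angular": [[0,0,0],[0,0,0]]}}

```text
time_s: 17.15
eef_pos: [0.5036, -0.2198, 0.1422]
tool_rot: [0.001, -0.084, 0.996, -0.001]
force: [0.6, 0.2, 0.9]
grip_width: 0.0438
```

```bash
python3 - <<'E'
from h import *
cw=vision.get_calibration("wrist");im=vision.get_image("wrist");cv2.imwrite("pics/w6.png",im)
for c,s,m in blobs(im,*YEL,150):
    r=cv2.minAreaRect(np.argwhere(m)[:,::-1].astype(np.float32))
    print(c.round(1),s[4],plane(cw,[c],0.049).round(4),r)
for c,s,m in blobs(im,*BLUE,1500):
    if abs(c[0]-276)>120: continue
    ys=np.arange(s[1]+10,s[1]+70,4); L=[];Rr=[]
    for y in ys:
        x=np.where(m[y])[0]
        if len(x): L.append((x.min(),y));Rr.append((x.max(),y))
    for E_ in (L,Rr):
        P=plane(cw,E_,0.051)[:,:2]; k=np.polyfit(P[:,0],P[:,1],1); print("edge yaw",np.arctan(k[0]).round(3),"resid",np.std(P[:,1]-np.polyval(k,P[:,0])).round(4), P[0].round(3),P[-1].round(3))
print(ctrl.get_state()["eef_pos"],ctrl.get_state()["time_s"])
mv([0.5017,-0.2195,0.055],0.168)
E
```

```text
[278.5 208.1] 437 [[ 0.5015 -0.2184  0.049 ]] ((278.5, 208.0), (16.0, 25.0), 90.0)
[409.1 297.3] 536 [[ 0.5529 -0.1113  0.049 ]] ((410.5999450683594, 305.20001220703125), (65.34368896484375, 17.972288131713867), 70.55996704101562)
[136.8 314.6] 172 [[ 0.6024 -0.3098  0.049 ]] ((136.62892150878906, 313.04351806640625), (50.009735107421875, 5.71938419342041), 88.66777801513672)
edge yaw -0.456 resid 0.0078 [ 0.515 -0.22 ] [ 0.563 -0.245]
edge yaw 0.462 resid 0.0093 [ 0.514 -0.212] [ 0.551 -0.176]
edge yaw 0.188 resid 0.0002 [ 0.607 -0.242] [ 0.629 -0.238]
edge yaw 0.156 resid 0.0004 [ 0.593 -0.158] [ 0.615 -0.156]
[ 0.50370174 -0.21979893  0.1425069 ] 17.2
lin [0.0021, 0.0008, 0.0875] ang [-0.0021, 0.0021, 0.0009]
```

The bar is square to the jaws, and the lid's edges give yaws of 0.156 and 0.188, averaging 0.17. Opening lid 4.

{"method": "apply_moves", "body": {"linear": [[0.002,0.0013,0.03],[0.002,0.0013,0.06],[0.002,0.0013,0.087],[0.002,0.0013,0.087],[0.002,0.0013,0.087]], "angular": [[0,0,0],[0,0,0],[0,0,0],[0,0,0],[0,0,0]]}}

```text
time_s: 17.7
eef_pos: [0.501, -0.2186, 0.0549]
tool_rot: [0.0, -0.084, 0.996, -0.0]
force: [0.3, -0.5, 0.1]
grip_width: 0.044
```

{"method": "apply_moves", "body": {"linear": [[0,0,0],[0,0,0],[0,0,0],[0,0,0],[0,0,0]], "angular": [[0,0,0],[0,0,0],[0,0,0],[0,0,0],[0,0,0]], "grip": -1}}

```text
time_s: 18.2
eef_pos: [0.5009, -0.2187, 0.0546]
tool_rot: [0.001, -0.084, 0.996, -0.0]
force: [0.9, 0.6, 5.2]
grip_width: 0.018
```

{"method": "apply_moves", "body": {"linear": [[-0.0006,0,-0.0124],[-0.0025,0,-0.0246],[-0.0055,0,-0.0366],[-0.0098,0,-0.0483],[-0.0152,0,-0.0594],[-0.0217,0,-0.07],[-0.0292,0,-0.0799],[-0.0376,0,-0.089]], "angular": [[0,0,0],[0,0,0],[0,0,0],[0,0,0],[0,0,0],[0,0,0],[0,0,0],[0,0,0]]}}

```text
time_s: 19.0
eef_pos: [0.5376, -0.2119, 0.1435]
tool_rot: [-0.0, -0.084, 0.996, 0.0]
force: [0.2, -1.4, -1.5]
grip_width: 0.0176
```

{"method": "apply_moves", "body": {"linear": [[-0.0093,0,-0.0082],[-0.0194,0,-0.0154],[-0.0301,0,-0.0216],[-0.0415,0,-0.0266],[-0.0532,0,-0.0305],[-0.0653,0,-0.0332],[-0.0776,0,-0.0347],[-0.0838,0,-0.035]], "angular": [[0,0,0],[0,0,0],[0,0,0],[0,0,0],[0,0,0],[0,0,0],[0,0,0],[0,0,0]]}}

```text
time_s: 19.8
eef_pos: [0.6215, -0.1969, 0.1782]
tool_rot: [0.001, -0.084, 0.996, 0.0]
force: [-1.2, 3.2, 4.3]
grip_width: 0.0174
```

{"method": "apply_moves", "body": {"linear": [[0,0,0],[0,0,0]], "angular": [[0,0,0],[0,0,0]]}}

```text
time_s: 20.0
eef_pos: [0.6207, -0.1972, 0.1782]
tool_rot: [0.001, -0.084, 0.996, 0.0]
force: [-1.0, 4.7, 6.0]
grip_width: 0.0177
```

{"method": "apply_moves", "body": {"linear": [[0,0,0],[0,0,0],[0,0,0],[0,0,0]], "angular": [[0,0,0],[0,0,0],[0,0,0],[0,0,0]], "grip": 0}}

```text
time_s: 20.4
eef_pos: [0.6198, -0.1984, 0.1775]
tool_rot: [-0.0, -0.084, 0.996, -0.0]
force: [-0.9, 0.9, 0.4]
grip_width: 0.0439
```

{"method": "apply_moves", "body": {"linear": [[0,0,-0.03],[0,0,-0.06],[0.015,0,-0.08],[0.03,0,-0.08],[0.04,0,-0.08],[0.04,0,-0.08],[0.04,0,-0.08],[0.04,0,-0.08]], "angular": [[0,0,0],[0,0,0],[0,0,0],[0,0,0],[0,0,0],[0,0,0],[0,0,0],[0,0,0]]}}

```text
time_s: 21.2
eef_pos: [0.5807, -0.2047, 0.2571]
tool_rot: [-0.0, -0.084, 0.996, 0.0]
force: [1.0, -0.0, -0.2]
grip_width: 0.0441
```

```bash
python3 - <<'E'
from h import *
cw=vision.get_calibration("wrist");im=vision.get_image("wrist");cv2.imwrite("pics/w7.png",im)
np.savez("w7.npz",**cw)
p=proj(cw,[[0.572,-0.207,0.01]])[0];print(p,ctrl.get_state()["eef_pos"],ctrl.get_state()["time_s"])
x,y=p.astype(int);y0=max(0,y-70);x0=max(0,x-90);c=im[y0:y+70,x0:x+90];print("crop origin",x0,y0)
cv2.imwrite("pics/v6.png",cv2.resize(c,None,fx=4,fy=4,interpolation=cv2.INTER_CUBIC))
E
```

```text
[275.13611548 164.28959922] [ 0.58077736 -0.2046116   0.25711965] 21.25
crop origin 185 94
```

View pics/v6.png

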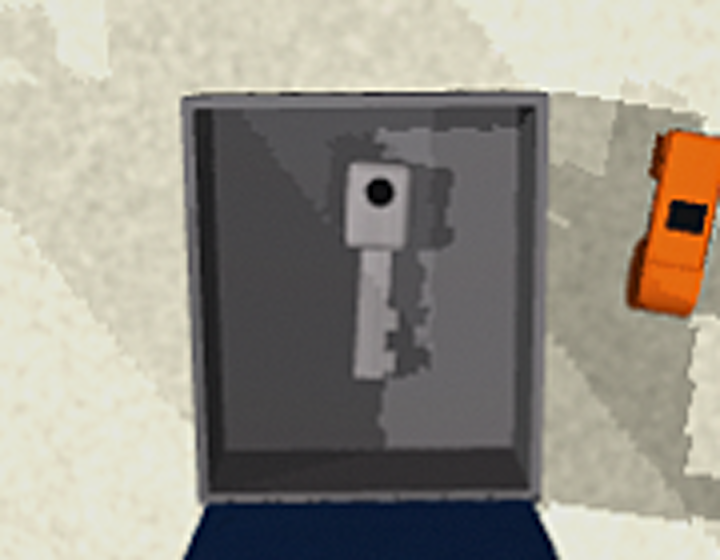

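This is the key: bow top centre at crop (378,204), blade tip at (369,374), bow towards the robot. Now its pose, the dish, and the grasp move.

```bash
python3 - <<'E'
from h import *
cw=dict(np.load("w7.npz"))
u=lambda p:(np.array(p)+.5)/4-.5+[185,94]
bow=plane(cw,[u((378,204))],0.015)[0]; cor=plane(cw,[u(p) for p in((350,163),(410,163),(404,246),(346,244))],0.015)
b0=plane(cw,[u((377,252))],0.008)[0]; b1=plane(cw,[u((369,376))],0.008)[0]
d=b1-b0; print("bow",bow.round(4),"sides",np.linalg.norm(cor-np.roll(cor,1,0),axis=1).round(4),"blade",b0.round(4),b1.round(4),np.linalg.norm(d).round(4))
d2=b1-bow;print("yaw blade",np.arctan2(d[1],d[0]).round(3),"bow-tip",np.arctan2(d2[1],d2[0]).round(3),np.linalg.norm(d2[:2]).round(4),"(48)")
for e in (cor[3]-cor[0],cor[2]-cor[1]): print("edge",np.arctan2(e[1],e[0]).round(3))
for n in("top","side"):
    c=vision.get_calibration(n);im=vision.get_image(n)
    for p,s,m in blobs(im,(3,80,60),(20,255,255),300):
        g=plane(c,[p],0.016)[0]
        if np.linalg.norm(g[:2]-[.489,-.39])<.05:
            h=cv2.convexHull(np.argwhere(m)[:,::-1].astype(np.float32)); P=plane(c,h[:,0],0.016)[:,:2].astype(np.float32)
            print(n,"dish",cv2.fitEllipse(P),cv2.minEnclosingCircle(P))
yaw=np.arctan2(d2[1],d2[0]); g=bow[:2]+0.002*np.array([np.cos(yaw),np.sin(yaw)])
print("grasp",g,yaw); mv([g[0],g[1],0.024],yaw)
E
```

```text
bow [ 0.5495 -0.2064  0.015 ] sides [0.0218 0.0161 0.0223 0.0158] blade [ 0.5632 -0.2043  0.008 ] [ 0.5982 -0.2006  0.008 ] 0.0352
yaw blade 0.106 bow-tip 0.12 0.0491 (48)
edge 0.116
edge 0.103
top dish ((0.4867740273475647, -0.3937968611717224), (0.08871087431907654, 0.0988544300198555), 61.212554931640625) ((0.48775506019592285, -0.39194297790527344), 0.04903855174779892)
side dish ((0.4869639575481415, -0.3926127851009369), (0.09781992435455322, 0.09879406541585922), 110.09983825683594) ((0.4866904020309448, -0.39252519607543945), 0.04967835918068886)
grasp [ 0.55146462 -0.20620389] 0.12013761222006718
lin [0.0291, 0.0032, 0.2332] ang [0.0004, -0.0005, 0.0484]
```

Everything agrees: bow to tip is 49 mm (48 expected), the yaw estimates are 0.10–0.12, and the dish is at (0.487, -0.3925). Moving above the key.

{"method": "apply_moves", "body": {"linear": [[0.015,0.003,0.03],[0.03,0.003,0.06],[0.03,0.003,0.1],[0.03,0.003,0.14],[0.03,0.003,0.17],[0.03,0.003,0.17],[0.03,0.003,0.17],[0.03,0.003,0.17]], "angular": [[0,0,0.055],[0,0,0.055],[0,0,0.055],[0,0,0.055],[0,0,0.055],[0,0,0.055],[0,0,0.055],[0,0,0.055]], "grip": -0.25}}

```text
time_s: 22.15
eef_pos: [0.552, -0.2076, 0.0899]
tool_rot: [0.001, -0.057, 0.998, -0.001]
force: [-0.1, -1.0, -0.2]
grip_width: 0.0332
```

```bash
python3 - <<'E'
from h import *
print(ctrl.get_state()["eef_pos"],ctrl.get_state()["grip_width"])
mv([0.5505,-0.2062,0.023],0.112)
cw=vision.get_calibration("wrist");im=vision.get_image("wrist")
print(proj(cw,[[0.5495,-0.2064,0.015]]))
cv2.imwrite("pics/w8.png",im)
x,y=proj(cw,[[0.5495,-0.2064,0.015]])[0].astype(int)
cv2.imwrite("pics/v7.png",cv2.resize(im[max(0,y-60):y+60,x-80:x+80],None,fx=4,fy=4))
E
```

```text
[ 0.55195955 -0.20762501  0.08989129] 0.03322063696832799
lin [0.0015, 0.0017, 0.0669] ang [-0.0022, 0.0027, 0.0015]
[[278.40561752 215.3290646 ]]
```

View pics/v7.png

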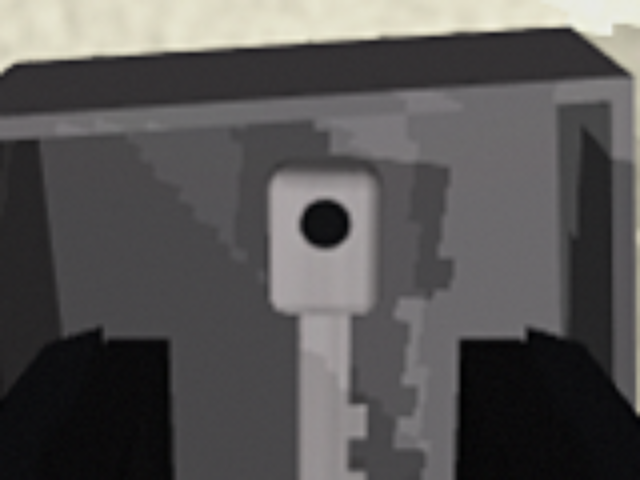

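The bow is upright in the view at (323,243), within 1 px of the prediction and about 2 px off the jaw centre at 315. The planned +1.7 mm covers that. Descending and gripping.

{"method": "apply_moves", "body": {"linear": [[0.0015,0.0017,0.02],[0.0015,0.0017,0.04],[0.0015,0.0017,0.055],[0.0015,0.0017,0.067],[0.0015,0.0017,0.067],[0.0015,0.0017,0.067]], "angular": [[0,0,0],[0,0,0],[0,0,0],[0,0,0],[0,0,0],[0,0,0]]}}

```text
time_s: 22.8
eef_pos: [0.5493, -0.2057, 0.0212]
tool_rot: [0.0, -0.057, 0.998, -0.0]
force: [0.4, -0.4, -0.1]
grip_width: 0.0334
```

{"method": "apply_moves", "body": {"linear": [[0,0,0],[0,0,0],[0,0,0],[0,0,0],[0,0,0],[0,0,0]], "angular": [[0,0,0],[0,0,0],[0,0,0],[0,0,0],[0,0,0],[0,0,0]], "grip": -1, "squeeze": 20}}

```text
time_s: 23.4
eef_pos: [0.5489, -0.2054, 0.0209]
tool_rot: [0.0, -0.057, 0.998, -0.0]
force: [0.2, 0.0, 2.0]
grip_width: 0.0176
```

Gripped at 17.6 mm. Lifting straight up.

{"method": "apply_moves", "body": {"linear": [[0,0,-0.01],[0,0,-0.03],[0,0,-0.05],[0,0,-0.07],[0,0,-0.09],[0,0,-0.11],[0,0,-0.12],[0,0,-0.12]], "angular": [[0,0,0],[0,0,0],[0,0,0],[0,0,0],[0,0,0],[0,0,0],[0,0,0],[0,0,0]]}}

```text
time_s: 24.2
eef_pos: [0.5497, -0.2058, 0.1426]
tool_rot: [0.001, -0.057, 0.998, -0.001]
force: [0.2, -0.3, 0.4]
grip_width: 0.0178
```

```bash
python3 - <<'E'
from h import *
print(ctrl.get_state()["eef_pos"],ctrl.get_state()["grip_width"])
mv([0.4736,-0.394,0.14],0.114)
cv2.imwrite("pics/w9.png",vision.get_image("wrist"))
E
```

```text
[ 0.54966345 -0.20581326  0.14257561] 0.01777909627634545
lin [0.0969, -0.1784, 0.0027] ang [-0.002, 0.0025, -0.0007]
```

View pics/w9.png

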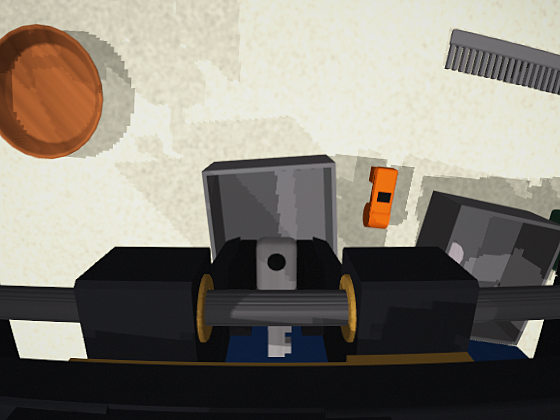

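The key is held straight at (277,262) with its blade at (280,345), and the tub below is empty. Carrying it to the dish.

{"method": "apply_moves", "body": {"linear": [[0.015,-0.02,0],[0.03,-0.045,0],[0.045,-0.075,0],[0.06,-0.105,0],[0.075,-0.135,0],[0.09,-0.16,0.002],[0.097,-0.178,0.003],[0.097,-0.178,0.003]], "angular": [[0,0,0],[0,0,0],[0,0,0],[0,0,0],[0,0,0],[0,0,0],[0,0,0],[0,0,0]]}}

```text
time_s: 25.05
eef_pos: [0.4714, -0.3948, 0.1365]
tool_rot: [-0.0, -0.055, 0.998, 0.0]
force: [-0.2, 0.1, -0.5]
grip_width: 0.0177
```

{"method": "apply_moves", "body": {"linear": [[0,0,0],[0,0,0],[0,0,0]], "angular": [[0,0,0],[0,0,0],[0,0,0]]}}

```text
time_s: 25.35
eef_pos: [0.4731, -0.3918, 0.1376]
tool_rot: [-0.0, -0.057, 0.998, 0.0]
force: [0.8, 0.0, 0.4]
grip_width: 0.0176
```

```bash
python3 - <<'E'
from h import *
print(ctrl.get_state()["eef_pos"],ctrl.get_state()["grip_width"])
mv([0.4736,-0.394,0.024],0.114)
E
```

```text
[ 0.47310643 -0.39182532  0.13761198] 0.01759388504735467
lin [-0.0002, -0.0023, 0.1136] ang [0.0005, -0.0001, 0.0008]
```

{"method": "apply_moves", "body": {"linear": [[0,-0.001,0.02],[0,-0.002,0.04],[0,-0.002,0.06],[0,-0.002,0.08],[0,-0.002,0.095],[0,-0.002,0.106],[0,-0.002,0.11],[0,-0.002,0.11]], "angular": [[0,0,0],[0,0,0],[0,0,0],[0,0,0],[0,0,0],[0,0,0],[0,0,0],[0,0,0]]}}

```text
time_s: 26.15
eef_pos: [0.4728, -0.3949, 0.0275]
tool_rot: [-0.0, -0.057, 0.998, 0.0]
force: [0.6, 0.2, -1.2]
grip_width: 0.0179
```

{"method": "apply_moves", "body": {"linear": [[0,0,0.0015],[0,0,0.003],[0,0,0.004],[0,0,0.004]], "angular": [[0,0,0],[0,0,0],[0,0,0],[0,0,0]]}}

```text
time_s: 26.55
eef_pos: [0.4728, -0.3952, 0.0239]
tool_rot: [0.0, -0.057, 0.998, -0.0]
force: [-0.8, 0.5, -0.1]
grip_width: 0.0176
```

{"method": "apply_moves", "body": {"linear": [[0,0,0.001],[0,0,0.0015],[0,0,0.0015]], "angular": [[0,0,0],[0,0,0],[0,0,0]]}}

```text
time_s: 26.85
eef_pos: [0.4727, -0.3951, 0.0221]
tool_rot: [-0.0, -0.057, 0.998, 0.0]
force: [-0.6, -0.8, -1.1]
grip_width: 0.0175
```

{"method": "apply_moves", "body": {"linear": [[0,0,0.001],[0,0,0.001]], "angular": [[0,0,0],[0,0,0]]}}

```text
time_s: 27.05
eef_pos: [0.4728, -0.3952, 0.022]
tool_rot: [-0.0, -0.057, 0.998, 0.0]
force: [-1.8, 2.7, 5.7]
grip_width: 0.0176
```

Contact at z = 0.022, as predicted. Open slightly and rise.

{"method": "apply_moves", "body": {"linear": [[0,0,0],[0,0,0],[0,0,0],[0,0,0]], "angular": [[0,0,0],[0,0,0],[0,0,0],[0,0,0]], "grip": -0.42}}

```text
time_s: 27.45
eef_pos: [0.4729, -0.3956, 0.0215]
tool_rot: [0.0, -0.057, 0.998, -0.0]
force: [0.6, -0.7, 1.5]
grip_width: 0.0256
```

{"method": "apply_moves", "body": {"linear": [[0,0,-0.005],[0,0,-0.02],[0,0,-0.05],[0,0,-0.09],[0.04,0,-0.13],[0.08,0,-0.15],[0.12,0,-0.15],[0.12,0,-0.15]], "angular": [[0,0,0],[0,0,0],[0,0,0],[0,0,0],[0,0,0],[0,0,0],[0,0,0],[0,0,0]]}}

```text
time_s: 28.25
eef_pos: [0.3504, -0.4095, 0.1733]
tool_rot: [-0.0, -0.055, 0.998, -0.001]
force: [-0.2, -0.1, -1.1]
grip_width: 0.0253
```

```bash
python3 - <<'E'
from h import *
t=vision.get_image("top");s=vision.get_image("side")
ct=vision.get_calibration("top")
a=cv2.resize(t[170:280,150:480],None,fx=2.4,fy=2.4,interpolation=cv2.INTER_CUBIC)
b=cv2.resize(s[130:370,200:400],None,fx=1.3,fy=1.3,interpolation=cv2.INTER_CUBIC)
o=np.zeros((a.shape[0]+b.shape[0],792,3),np.uint8);o[:a.shape[0],:a.shape[1]]=a;o[a.shape[0]:,:b.shape[1]]=b
z=cv2.resize(t[225:268,435:480],None,fx=7,fy=7,interpolation=cv2.INTER_CUBIC);o[a.shape[0]:a.shape[0]+301,300:615]=z
cv2.imwrite("pics/final.png",o);print(o.shape,ctrl.get_state()["time_s"],ctrl.get_state()["eef_pos"],ctrl.get_state()["force"])
m=cv2.inRange(cv2.cvtColor(t,cv2.COLOR_BGR2HSV)[228:263,439:475],(0,0,70),(179,60,255));q=np.argwhere(m)
if len(q): print("key centroid",plane(ct,[q.mean(0)[::-1]+[439,228]],0.012),len(q))
E
```

```text
(576, 792, 3) 28.35 [ 0.35310873 -0.4090392   0.17244374] [ 0.51554805 -0.15549138  0.00929815]
key centroid [[ 0.48866443 -0.39288971  0.012     ]] 366
```

View pics/final.png

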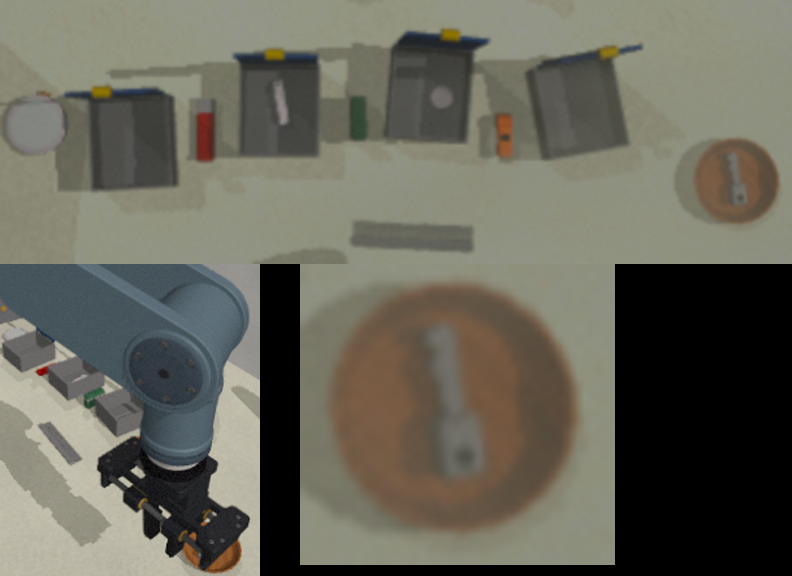

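The key lies flat and central in the dish (inset 455,400), with all four lids upright and the other objects in place. Handing in.

```bash
python3 -c "
from plant import ctrl
print(ctrl.job_done(), ctrl.get_state()['time_s'])"
```

```text
the job is handed in; nothing more can be done
the job is handed in; nothing more can be done
```

The key is in the dish, and I handed the job in at about 28.4 s of the 72 s allowed. No verdict was reported.

- **Lids:** I opened them in order from the mailbox, checking each tub before going on. The first was empty, the second held the clipper, the third the token, and the fourth the key. That makes all four lids open, each standing upright.
- **Key:** I gripped it by the bow, lifted it out and carried it held to the dish. I let go only after the force reading showed contact with the dish floor, with the tool at the expected height of 0.022 m.
- **Last checks:** In the final top view the key lies flat near the dish centre, about 2–4 mm by my estimate. All four lids stand upright, and no object in the view looks moved by eye (I didn't measure them). The gripper is clear, with no contact force.
- **Disagreements:** The top and wrist cameras differed by up to about 2.5 mm on the pulls. The top-view width check of the clipper was inconclusive, so I settled it with a closer wrist-camera view. The arm hid part of the final side view, so the last check rests on the top view.

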